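# Start and screw down the cap of a sample jar

## Task

The black cap was left lying loose on the amber sample jar in the clamp. Press it lightly and turn it backwards (anticlockwise seen from above) until its lugs drop into the thread, then screw it down clockwise until it is fully home, never forcing it against the jar. Let go of it and leave the vial, the tub and the tweezers beside the clamp where they stand.

Things in the scene. Friction and masses are not known exactly. Their poses are not given: they have to be found in the camera images.
- jar_stand: Fixed grey jar clamp, base plate 110x110x14 mm, dark jaws on +y and -y up to z = 50 mm, holding an amber jar, 62 mm diameter, shoulder ending 67 mm above the bench. Origin: on the jar's axis, at the plate's underside. The jar stays put, giving only springily in the rubber jaws (about 5 degrees per N m); how far its thread is turned round the axis is NOT given by this pose and must be felt.
- jar_mouth (a point): Centre of the jar's rim, 104 mm above the bench, z up. The 37 mm neck has a thread for lugs, 46 mm over the ridges, alike every 120 degrees: a gap of 25 degrees, then clockwise a flat-topped ridge with a channel below it that descends clockwise 3.5 mm to a hard stop. At the ridge's clockwise end another stop stands 3 mm above its top: a cap not yet dropped in jams there if turned clockwise.
- cap: Loose black ribbed cap, 57 mm outside diameter, 26 mm high, about 60 g, three inward lugs 6 mm wide. Origin: centre of its lower edge, z up. Starts level and loose on the ridge tops, lower edge 10.5 mm below the rim. In the gaps it falls 7.5 mm, to 18 mm below the rim, if let down or lightly pressed; fully home it is 21.5 mm below the rim.
- cap_center (a point): The cap's centre, half-way up (13 mm above its lower edge); grip it across the outside. Anticlockwise turn until its lugs come over the gaps: 15 to 80 degrees, different every time; they stay over them for only 9 degrees more, then meet a hard wall. From the gaps about 54 to 67 degrees clockwise bring it down to the hard stop, fully home.
- amber_vial: Bystander: amber vial with black cap, 32 mm diameter, 71 mm high, standing beside the clamp; origin at its underside.
- tub: Bystander: black screw tub, 37 mm diameter, 42 mm high; origin at its underside.
- steel_tweezers: Bystander: steel tweezers 125 mm long, 8 mm high, lying on the bench before the clamp; origin at the underside.

How it is judged:
By the outcome, as a careful person would: the job done as asked, in the order asked, and still so for the second after the job is handed in, with the robot touching nothing.
It also fails if it takes over 51 s, if anything falls off the work surface, if the arm or the gripper's body presses on something with over 40 N, if the wrist force passes 120 N, or if a joint passes its speed limit or range.

## Robot

A 6-joint arm with a two-finger parallel gripper is mounted at the origin on a cart in front of the work surface, level with it; the furniture and walls round the work are solid. World frame = base frame: x ahead of the robot, y to its left, z up, the work surface at z = 0. Lengths are in m, angles in rad, forces in N, time in s.
With the tool pointing down it reaches from about 0.325 to 0.875 m from the base axis. Payload 4.4 kg.
Tool frame: the origin (TCP) lies at the very end of the fingers, on their centre line; the grasp point (between the pads) lies 19 mm behind it; z points along the fingers, x is the direction in which the jaws open and shut, and the axes are right-handed (so a half turn about z gives the same grasp; the last joint's range is limited). The gripper opens to 85 mm and grips with 20 to 120 N. Pads are 22 mm wide; open, the fingers measure 114 mm over their backs; the gripper's body (76 mm by 85 mm) begins 54 mm behind the grasp point. The pads swing forward as they close: fully open they stand 13 mm farther back than shut.
Start: joints at [-1.385, 0.207, 1.542, -0, 1.393, -0.15], TCP at [0.19, -0.543, 0.231] pointing down, gripper open.
Joint ranges: [-2.73, 2.73], [-0.86, 2.22], [0.23, 2.46], [-1.11, 4.25], [0.08, 2.63], [-2.82, 2.82]. Speed limits (rad/s): [2.79, 2.79, 3.14, 3.14, 3.14, 3.14].

## Interface

Orientations are given as a unit quaternion [x, y, z, w].
In Python, from workcell import arm gives the robot as it stands.
- The arm moves only by the tool play_rows, never from a script. Its arguments are lists of equal length, an entry for each row: "dp": the shift along the world's x, y, z in mm, a list of three; "rotation": the turn, a rotation vector about the world's x, y, z in degrees, a list of three. In form: {"dp": [[dx, dy, dz], ...], "rotation": [[rx, ry, rz], ...]}. A call has 1 to 20 rows; each row is the pose to reach, as a shift and turn from the pose measured when the call began; what a row does not reach only later rows make up. A row lasts 1/10 s, in which the tool goes at most 50 mm and 8.59 degrees, less where a joint would pass 70% of its speed; a pose out of reach is approached as far as the arm can. A call with a gripper value outside its range is refused whole. "grip" is the opening, from 0 (shut) to 1 (fully open), set as the call begins (left out, the last holds). The fingers move at their own pace and stop on an object; "newtons" is the grip in N (left out, the last holds). Time passes only in rows, so rows that repeat a pose let the fingers close. It gives the time, the measured TCP pose, the force and the opening at its end, in the units of the state.
- arm.read_state(): the state, without advancing time (a new reading comes with each control period).
- arm.capture(name): name is "scene" or "top" or "wrist"; returns the picture (400x640x3 uint8, blue, green, red); there is no depth.
- arm.camera_params(name): a dict with "fx", "fy", "cx", "cy" (pixels), "world_from_camera" (4x4, takes a point from camera to world coordinates); the wrist camera has in their place "mount" (4x4, takes a point from camera to tool coordinates, whose origin is the TCP and whose axes are the tool frame's). Camera axes: x right, y down, z forward; pixel columns grow to the right and rows downward; lengths in m; the calibration is good to about 2 mm. A picture is of the moment at which its call begins: read the wrist's pose just before it. camera_params takes no time and is no camera call.
- arm.finish_job(): hands the job in, once; it reports no verdict.
The state is a dict: "clock": time; "joints": joint angles; "joint_velocities": joint speeds; "joint_efforts": joint torques, N m; "ee_pos": TCP position; "orientation": TCP orientation; "force": force on the tool from outside, world axes, zero at the start; "ft_torque": the same for the moment, N m; "finger_gap": finger opening in m.
Only numpy, scipy, OpenCV 4.12 (cv2) and the standard library are available. Lean on these libraries where they do the work, as an engineer would, in place of code of your own. Each camera call takes 0.05 s, during which the arm holds its last target.

## Working session

There is one attempt and no reset: what is moved stays moved. The work goes in short steps, Python scripts to look and compute and a tool call to move; the robot and the scene stay as the last step left them, time stands still between calls to the robot, and variables do not carry over. Pictures are saved under pics/ and viewed, and the job is handed in when it is done.

Besides the shell and the picture viewer there is one more tool, called after "Request:" as a command line: name --argument value ..., lists and objects as JSON in quotes. play_rows: Moves the arm, as the interface text tells. Its arguments: {"type":"object","properties":{"dp":{"type":"array"},"rotation":{"type":"array"},"grip":{"type":"number"},"newtons":{"type":"number"}},"required":["dp","rotation"]}

```bash
ls; mkdir -p pics; python3 - <<'E'
from workcell import arm
import cv2,numpy as np
np.set_printoptions(precision=4,suppress=True)
print(arm.read_state())
for n in("scene","top"):
    cv2.imwrite(f"pics/{n}0.png",arm.capture(n)); print(n,arm.camera_params(n))
print(arm.camera_params("wrist"))
E
```

```text
pics
{'clock': 0.0, 'joints': array([-1.3845,  0.2074,  1.5429, -0.    ,  1.3935, -0.1505]), 'joint_velocities': array([ 0.0015,  0.0002, -0.0018, -0.0004, -0.0004,  0.0002]), 'joint_efforts': array([  0.0006, -38.3036, -29.1595,  -0.0002,   0.0104,  -0.    ]), 'ee_pos': array([ 0.1899, -0.5419,  0.2301]), 'orientation': array([ 0.8156, -0.5786, -0.0008, -0.0008]), 'force': array([-1.2638, -0.0488,  0.3896]), 'ft_torque': array([ 0.0398, -0.0045,  0.0463]), 'finger_gap': 0.08554622342735582}
scene {'fx': 390.2159233694346, 'fy': 390.2159233694346, 'cx': 317.31180159546744, 'cy': 193.8751449916575, 'world_from_camera': array([[ 0.7059, -0.3494,  0.6162, -0.0952],
       [-0.7081, -0.3239,  0.6275, -0.5342],
       [-0.0196, -0.8792, -0.476 ,  0.5231],
       [ 0.    ,  0.    ,  0.    ,  1.    ]])}
top {'fx': 490.4645082976952, 'fy': 490.4645082976952, 'cx': 321.58737163305057, 'cy': 191.22353342049735, 'world_from_camera': array([[ 0.022 , -0.9952,  0.0954,  0.3678],
       [-0.9997, -0.021 ,  0.0114,  0.0363],
       [-0.0093, -0.0956, -0.9954,  1.0889],
       [ 0.    ,  0.    ,  0.    ,  1.    ]])}
{'fx': 322.1752631222676, 'fy': 322.1752631222676, 'cx': 327.53524426390373, 'cy': 196.8275167149871, 'mount': array([[ 1.    ,  0.0005,  0.0005, -0.0001],
       [-0.0007,  0.9487,  0.3161, -0.0807],
       [-0.0003, -0.3161,  0.9487, -0.1423],
       [ 0.    ,  0.    ,  0.    ,  1.    ]])}
```

View pics/scene0.png

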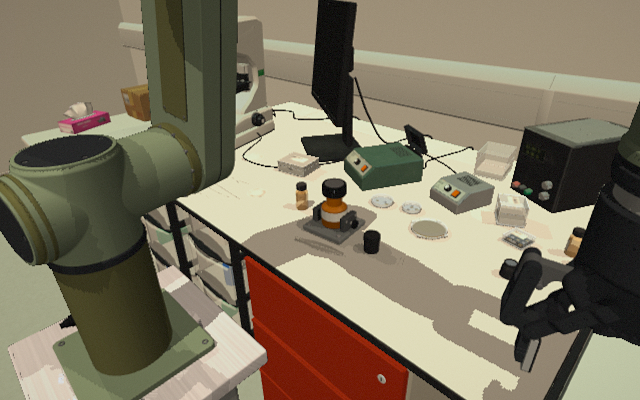

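View pics/top0.png

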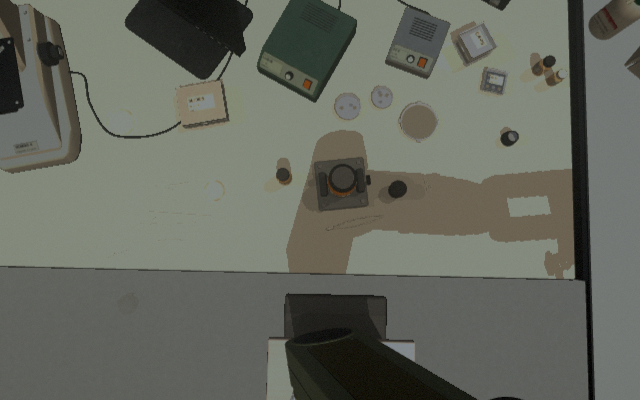

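The cap is at about (343,178) in the top picture and (334,188) in the scene picture. The vial is at (283,175), the tub at (397,188) and the tweezers near (355,223), all in the top picture. Next I'll measure them.

```bash
cat > h.py <<'E'
import numpy as np
from workcell import arm
def ray(n,u,v,z):
    p=arm.camera_params(n);T=p["world_from_camera"]
    d=T[:3,:3]@np.array([(u-p["cx"])/p["fx"],(v-p["cy"])/p["fy"],1]);o=T[:3,3]
    return o+d*(z-o[2])/d[2]
def proj(n,X):
    p=arm.camera_params(n);T=p["world_from_camera"]
    c=T[:3,:3].T@(np.array(X)-T[:3,3]);return p["fx"]*c[0]/c[2]+p["cx"],p["fy"]*c[1]/c[2]+p["cy"]
E
python3 - <<'E'
import cv2,numpy as np
from h import *
t=cv2.imread("pics/top0.png");s=cv2.imread("pics/scene0.png")
a=cv2.resize(t[130:250,250:430],None,fx=4.4,fy=4.4,interpolation=cv2.INTER_CUBIC);cv2.imwrite("pics/tz.png",cv2.convertScaleAbs(a,alpha=1.8))
b=cv2.resize(s[150:270,270:430],None,fx=5,fy=5,interpolation=cv2.INTER_CUBIC);cv2.imwrite("pics/sz.png",cv2.convertScaleAbs(b,alpha=1.8))
for n,u,v,z in (("top",343,177.5,.1195),("scene",334,184,.1195),("top",283,175,.071),("top",397.5,188,.042)):print(n,ray(n,u,v,z))
E
```

```text
top [0.48903471 0.00539935 0.1195    ]
scene [0.48651861 0.00328564 0.1195    ]
top [0.49775781 0.1294671  0.071     ]
top [ 0.4784922  -0.11418636  0.042     ]
```

View pics/tz.png

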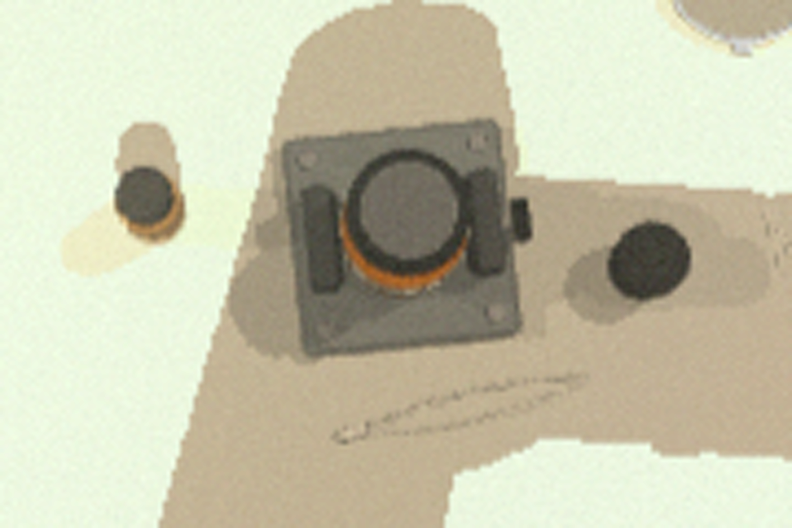

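View pics/sz.png

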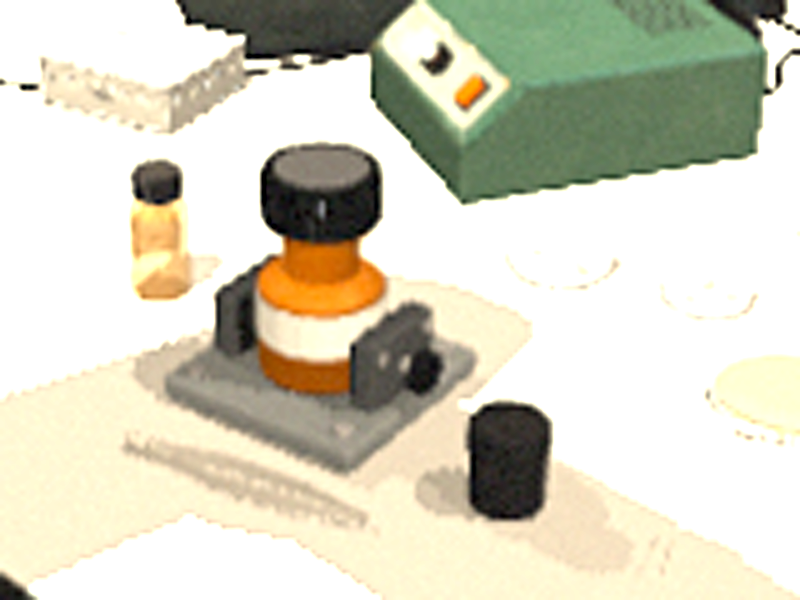

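Request:
play_rows --dp '[[9, 16, 0], [24, 44, 0], [45, 82, 0], [65, 120, 0], [86, 158, 0], [107, 197, 0], [128, 235, 0], [148, 273, 0], [169, 311, 0], [190, 350, 0], [211, 388, 0], [232, 426, 0], [252, 464, 0], [270, 497, 0], [285, 524, 0], [297, 546, 0], [297, 546, 0], [297, 546, 0]]' --rotation '[[0, 0, 2], [0, 0, 4], [0, 0, 7], [0, 0, 11], [0, 0, 14], [0, 0, 18], [0, 0, 22], [0, 0, 25], [0, 0, 29], [0, 0, 32], [0, 0, 36], [0, 0, 39], [0, 0, 43], [0, 0, 46], [0, 0, 48], [0, 0, 50], [0, 0, 50], [0, 0, 50]]' --grip 1 --newtons 30

```text
clock: 1.9
ee_pos: [0.4864, 0.0042, 0.2296]
orientation: [0.984, -0.179, -0.002, -0.0]
force: [-0.5, -0.2, 0.1]
finger_gap: 0.0856
```

```bash
cat >> h.py <<'E'
from scipy.spatial.transform import Rotation as R
def st():
    s=arm.read_state();r=R.from_quat(s["orientation"]).as_matrix()
    print("t %.2f"%s["clock"],"pos",(s["ee_pos"]*1000).round(1),"yaw %.1f"%np.degrees(np.arctan2(r[1,0],r[0,0])),"toolz",r[:,2].round(4),"F",s["force"].round(1),"T",s["ft_torque"].round(2),"gap %.1f"%(1000*s["finger_gap"]),"j6 %.2f"%s["joints"][5])
    return s
def wray(s,u,v,z):
    p=arm.camera_params("wrist");T=np.eye(4);T[:3,:3]=R.from_quat(s["orientation"]).as_matrix();T[:3,3]=s["ee_pos"];T=T@p["mount"]
    d=T[:3,:3]@np.array([(u-p["cx"])/p["fx"],(v-p["cy"])/p["fy"],1]);o=T[:3,3]
    return o+d*(z-o[2])/d[2]
E
python3 - <<'E'
from h import *
import cv2
s=st();cv2.imwrite("pics/w1.png",arm.capture("wrist"))
np.save("s1.npy",s,allow_pickle=True)
E
```

```text
t 1.90 pos [486.4   4.2 229.6] yaw -20.6 toolz [-3.3e-03  6.0e-04 -1.0e+00] F [-0.5 -0.2  0.1] T [-0.02  0.03 -0.02] gap 85.6 j6 0.19
```

View pics/w1.png

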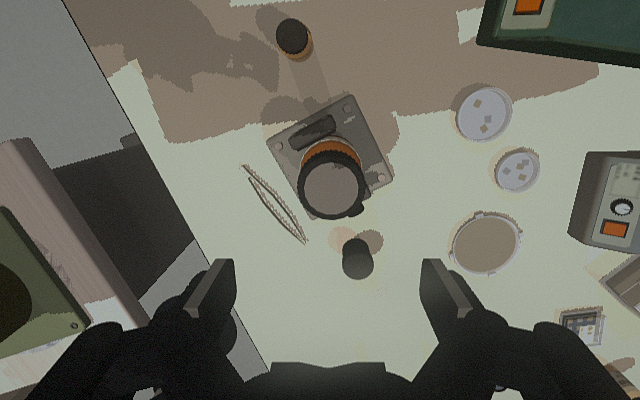

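The cap's top is at about (334,189) in the wrist picture, near the jaw midline. I'll fit it and cast the ray.

```bash
python3 - <<'E'
from h import *
import cv2
s=np.load("s1.npy",allow_pickle=True).item()
im=cv2.imread("pics/w1.png")
g=cv2.cvtColor(im,cv2.COLOR_BGR2GRAY)
dark=(cv2.GaussianBlur(g,(3,3),0)<55).astype(np.uint8)
m=np.zeros_like(dark);m[140:225,295:375]=dark[140:225,295:375]
c=max(cv2.findContours(m,cv2.RETR_EXTERNAL,cv2.CHAIN_APPROX_NONE)[0],key=cv2.contourArea)
print(cv2.boundingRect(c),cv2.minEnclosingCircle(c))
# inner disc
roi=((g>60)&(g<150)).astype(np.uint8);n,l,stt,ce=cv2.connectedComponentsWithStats(roi[140:230,290:380]);k=l[189-140,334-290];print(stt[k],ce[k]+[290,140])
print("ray",wray(s,*(ce[k]+[290,140]),.1195)*1000)
v=cv2.resize(im[130:240,270:400],None,fx=5,fy=5,interpolation=cv2.INTER_CUBIC);cv2.imwrite("pics/w1z.png",v)
E
```

```text
(298, 150, 70, 69) ((333.6714172363281, 185.6714324951172), 37.34160232543945)
[  14   22   55   53 2245] [330.80712695 188.3064588 ]
ray [489.69544115   7.32726762 119.5       ]
```

View pics/w1z.png

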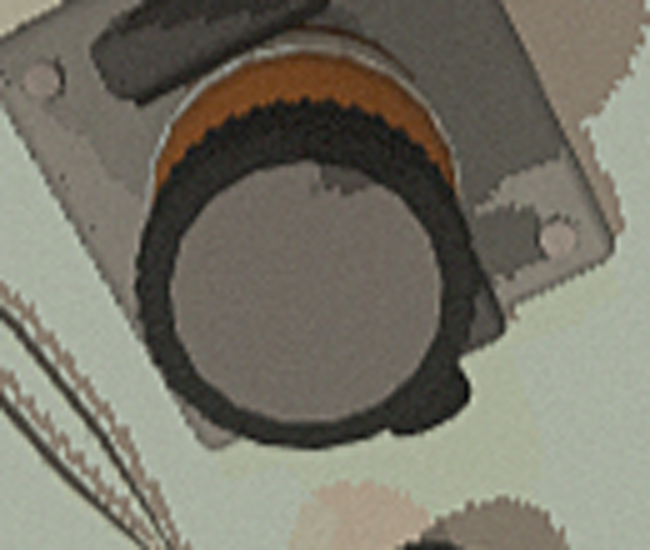

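Request:
play_rows --dp '[[0, 0, -10], [1, 1, -25], [2, 2, -45], [2.5, 2, -62], [2.5, 2, -72], [2.5, 2, -75], [2.5, 2, -75]]' --rotation '[[0, 0, 0], [0, 0, 0], [0, 0, 0], [0, 0, 0], [0, 0, 0], [0, 0, 0], [0, 0, 0]]'

```text
clock: 2.65
ee_pos: [0.4884, 0.0053, 0.1544]
orientation: [0.984, -0.18, -0.002, -0.0]
force: [0.5, -0.0, -0.0]
finger_gap: 0.0854
```

```bash
python3 - <<'E'
from h import *
import cv2
s=st();im=arm.capture("wrist");cv2.imwrite("pics/w2.png",im);np.save("s2.npy",s,allow_pickle=True)
p=arm.camera_params("wrist");X=np.array([.4885,.0055,.1195])
r=R.from_quat(s["orientation"]).as_matrix()
c=p["mount"][:3,:3].T@(r.T@(X-s["ee_pos"])-p["mount"][:3,3]);u,v=int(p["fx"]*c[0]/c[2]+p["cx"]),int(p["fy"]*c[1]/c[2]+p["cy"]);print(u,v)
g=cv2.cvtColor(im,cv2.COLOR_BGR2GRAY)
roi=((g>60)&(g<150)).astype(np.uint8);n,l,stt,ce=cv2.connectedComponentsWithStats(roi[v-55:v+55,u-60:u+60]);k=l[55,60];print(stt[k],ce[k]+[u-60,v-55])
print("ray",wray(s,*(ce[k]+[u-60,v-55]),.1195)*1000)
E
```

```text
t 2.65 pos [488.4   5.3 154.4] yaw -20.8 toolz [-4.e-03  8.e-04 -1.e+00] F [ 0.5 -0.  -0. ] T [ 0.03  0.04 -0.01] gap 85.4 j6 0.20
328 231
[  24   18   75   68 3820] [328.5395288  228.47303665]
ray [489.1755133    7.02637219 119.5       ]
```

View pics/w2.png

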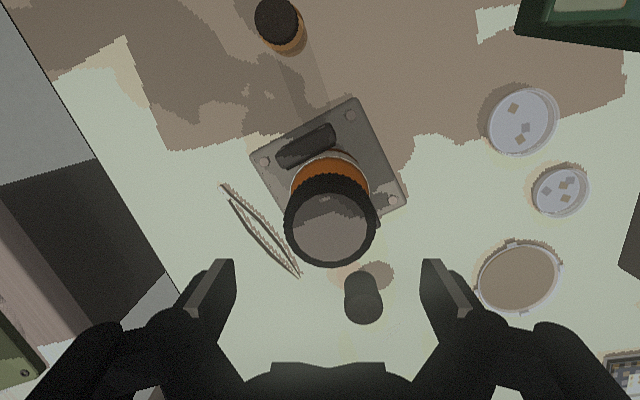

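Request:
play_rows --dp '[[0, 0, -8], [0.5, 1, -25], [0.6, 1, -45], [0.6, 1, -60], [0.6, 1, -68], [0.6, 1, -70], [0.6, 1, -70]]' --rotation '[[0, 0, 0], [0, 0, 0], [0, 0, 0], [0, 0, 0], [0, 0, 0], [0, 0, 0], [0, 0, 0]]'

```text
clock: 3.4
ee_pos: [0.49, 0.0063, 0.0853]
orientation: [0.984, -0.18, -0.001, -0.0]
force: [-0.9, 0.2, 0.2]
finger_gap: 0.0856
```

Request:
play_rows --dp '[[0, 0, 0], [0, 0, 0], [0, 0, 0], [0, 0, 0], [0, 0, 0], [0, 0, 0], [0, 0, 0], [0, 0, 0]]' --rotation '[[0, 0, 0], [0, 0, 0], [0, 0, 0], [0, 0, 0], [0, 0, 0], [0, 0, 0], [0, 0, 0], [0, 0, 0]]' --grip 0.55 --newtons 30

```text
clock: 4.2
ee_pos: [0.4907, 0.0062, 0.0863]
orientation: [0.984, -0.18, -0.0, -0.0]
force: [-0.6, 0.4, 4.5]
finger_gap: 0.0553
```

```bash
python3 - <<'E'
from h import *
import cv2
s=st();im=arm.capture("wrist");cv2.imwrite("pics/w3.png",im)
t=arm.capture("scene");cv2.imwrite("pics/s3.png",cv2.resize(t[150:270,270:430],None,fx=5,fy=5,interpolation=cv2.INTER_CUBIC))
E
```

```text
t 4.20 pos [490.7   6.2  86.3] yaw -20.7 toolz [-4.e-04  2.e-04 -1.e+00] F [-0.6  0.4  4.5] T [ 0.08  0.2  -0.  ] gap 55.3 j6 0.20
```

View pics/w3.png

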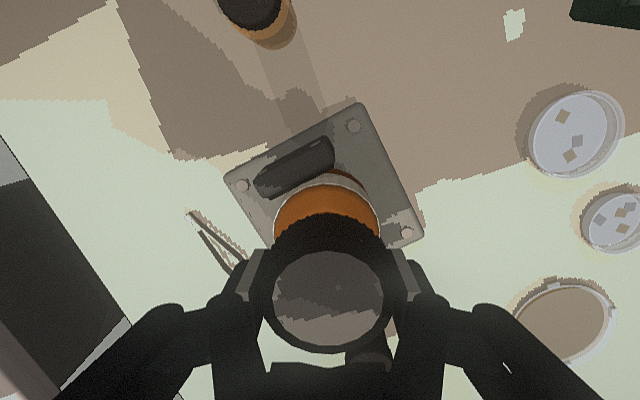

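View pics/s3.png

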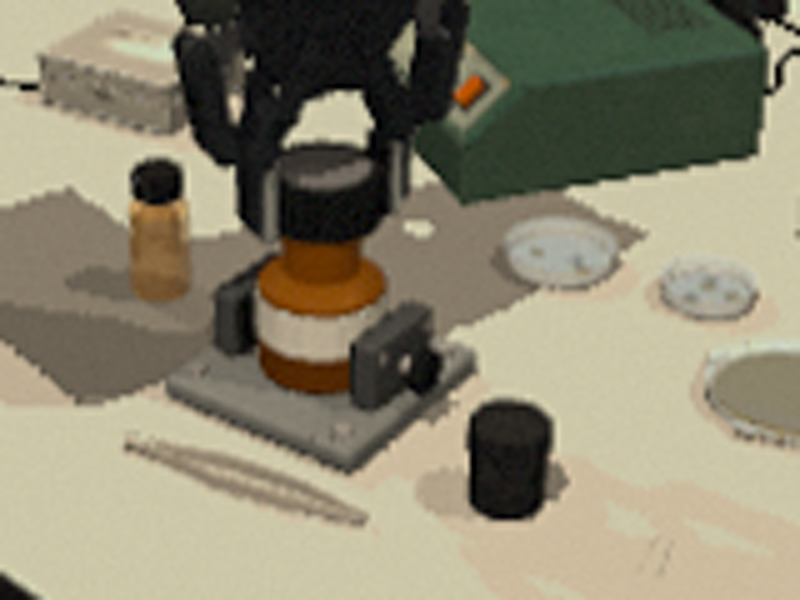

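The cap is gripped (gap 55 mm) across its upper rim, with about 4.5 N of upward contact force. Now I'll press lightly and turn anticlockwise.

Request:
play_rows --dp '[[0, 0, -1], [0, 0, -1], [0, 0, -1], [0, 0, -1]]' --rotation '[[0, 0, 1], [0, 0, 3], [0, 0, 5], [0, 0, 6]]'

```text
clock: 4.7
ee_pos: [0.4908, 0.0066, 0.0862]
orientation: [0.992, -0.128, -0.0, -0.0]
force: [-3.0, 1.9, 8.1]
finger_gap: 0.0551
```

```bash
python3 -c "
from h import *
st()"
```

```text
t 4.70 pos [490.8   6.6  86.2] yaw -14.7 toolz [-2.e-04  1.e-03 -1.e+00] F [-3.   1.9  8.1] T [ 0.24  0.46 -0.14] gap 55.1 j6 0.09
```

Request:
play_rows --dp '[[-0.5, 0.3, -1], [-0.5, 0.3, -1], [-0.5, 0.3, -1], [-0.5, 0.3, -1]]' --rotation '[[0, 0, 2], [0, 0, 4], [0, 0, 6], [0, 0, 6]]'

```text
clock: 5.1
ee_pos: [0.4907, 0.0069, 0.0862]
orientation: [0.997, -0.076, 0.0, -0.001]
force: [-2.5, 1.4, 6.9]
finger_gap: 0.0552
```

```bash
python3 -c "
from h import *
st()"
```

```text
t 5.10 pos [490.7   6.9  86.2] yaw -8.7 toolz [ 3.e-04  1.e-03 -1.e+00] F [-2.5  1.4  6.9] T [ 0.11  0.46 -0.03] gap 55.2 j6 -0.01
```

Request:
play_rows --dp '[[-0.5, 0.3, -1], [-0.5, 0.3, -1], [-0.5, 0.3, -1], [-0.5, 0.3, -1]]' --rotation '[[0, 0, 2], [0, 0, 4], [0, 0, 6], [0, 0, 6]]'

```text
clock: 5.5
ee_pos: [0.4908, 0.0071, 0.0862]
orientation: [1.0, -0.023, 0.001, -0.0]
force: [-1.5, 0.1, 7.6]
finger_gap: 0.0552
```

```bash
python3 -c "
from h import *
import cv2
st()
cv2.imwrite('pics/w4.png',arm.capture('wrist'))"
```

```text
t 5.50 pos [490.8   7.1  86.2] yaw -2.7 toolz [ 1.4e-03  8.0e-04 -1.0e+00] F [-1.5  0.1  7.6] T [-0.01  0.31 -0.07] gap 55.2 j6 -0.12
```

View pics/w4.png

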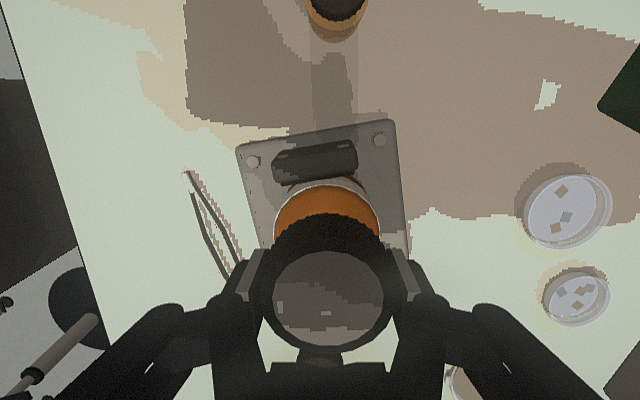

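The cap is still centred between the pads and level. I'll keep turning.

Request:
play_rows --dp '[[-0.3, 0, -1], [-0.3, 0, -1], [-0.3, 0, -1], [-0.3, 0, -1]]' --rotation '[[0, 0, 2], [0, 0, 4], [0, 0, 6], [0, 0, 6]]'

```text
clock: 5.95
ee_pos: [0.4908, 0.007, 0.0862]
orientation: [1.0, 0.029, 0.001, -0.0]
force: [-2.9, 0.5, 7.1]
finger_gap: 0.0556
```

Request:
play_rows --dp '[[-0.5, 0, -1], [-0.5, 0, -1], [-0.5, 0, -1], [-0.5, 0, -1]]' --rotation '[[0, 0, 2], [0, 0, 4], [0, 0, 6], [0, 0, 6]]'

```text
clock: 6.35
ee_pos: [0.4908, 0.0071, 0.0862]
orientation: [0.997, 0.081, 0.001, -0.0]
force: [-2.7, 0.5, 6.9]
finger_gap: 0.0553
```

Request:
play_rows --dp '[[-0.5, 0, -1], [-0.5, 0, -1], [-0.5, 0, -1], [-0.5, 0, -1]]' --rotation '[[0, 0, 2], [0, 0, 4], [0, 0, 6], [0, 0, 6]]'

```text
clock: 6.75
ee_pos: [0.4908, 0.007, 0.0862]
orientation: [0.991, 0.134, 0.002, -0.0]
force: [-1.8, 0.3, 6.7]
finger_gap: 0.0553
```

```bash
python3 -c "
from h import *
st()"
```

```text
t 6.75 pos [490.8   7.   86.2] yaw 15.3 toolz [ 0.0037  0.0013 -1.    ] F [-1.8  0.3  6.7] T [ 0.11  0.41 -0.06] gap 55.3 j6 -0.43
```

Request:
play_rows --dp '[[-0.4, 0, -1], [-0.4, 0, -1], [-0.4, 0, -1], [-0.4, 0, -1]]' --rotation '[[0, 0.2, 2], [0, 0.2, 4], [0, 0.2, 6], [0, 0.2, 6]]'

```text
clock: 7.15
ee_pos: [0.491, 0.007, 0.0862]
orientation: [0.983, 0.185, 0.001, -0.001]
force: [-2.5, 1.1, 6.7]
finger_gap: 0.0553
```

Request:
play_rows --dp '[[-0.5, 0, -1], [-0.5, 0, -1], [-0.5, 0, -1], [-0.5, 0, -1]]' --rotation '[[0, 0.1, 2], [0, 0.1, 4], [0, 0.1, 6], [0, 0.1, 6]]'

```text
clock: 7.55
ee_pos: [0.4911, 0.0069, 0.0862]
orientation: [0.972, 0.237, 0.001, -0.001]
force: [-2.6, 0.3, 6.6]
finger_gap: 0.0556
```

Request:
play_rows --dp '[[-0.5, 0, -1], [-0.5, 0, -1], [-0.5, 0, -1], [-0.5, 0, -1]]' --rotation '[[0, 0.1, 2], [0, 0.1, 4], [0, 0.1, 6], [0, 0.1, 6]]'

```text
clock: 7.95
ee_pos: [0.4914, 0.0069, 0.0862]
orientation: [0.958, 0.287, 0.0, -0.001]
force: [-1.6, 0.9, 5.3]
finger_gap: 0.0552
```

```bash
python3 -c "
from h import *
st()"
```

```text
t 7.95 pos [491.4   6.9  86.2] yaw 33.4 toolz [ 5.0e-04  1.3e-03 -1.0e+00] F [-1.6  0.9  5.3] T [0.1  0.22 0.02] gap 55.2 j6 -0.75
```

Request:
play_rows --dp '[[-0.5, 0, -1], [-0.5, 0, -1], [-0.5, 0, -1], [-0.5, 0, -1]]' --rotation '[[0, 0, 2], [0, 0, 4], [0, 0, 6], [0, 0, 6]]'

```text
clock: 8.35
ee_pos: [0.4907, 0.0069, 0.085]
orientation: [0.941, 0.337, 0.0, -0.001]
force: [0.7, 0.5, -1.0]
finger_gap: 0.0554
```

The cap has dropped and the vertical force is gone, so the lugs are over the gaps. I'll stop turning and go straight down.

Request:
play_rows --dp '[[0, 0, -1.5], [0, 0, -3], [0, 0, -4], [0, 0, -4]]' --rotation '[[0, 0, 0], [0, 0, 0], [0, 0, 0], [0, 0, 0]]'

```text
clock: 8.75
ee_pos: [0.4904, 0.007, 0.0806]
orientation: [0.941, 0.337, -0.0, -0.001]
force: [0.0, -0.2, -1.5]
finger_gap: 0.055
```

```bash
python3 -c "
from h import *
st()"
```

```text
t 8.75 pos [490.4   7.   80.6] yaw 39.4 toolz [-5.0e-04  1.4e-03 -1.0e+00] F [ 0.  -0.2 -1.5] T [ 0.01 -0.02 -0.02] gap 55.0 j6 -0.85
```

Request:
play_rows --dp '[[0, 0, -1], [0, 0, -2], [0, 0, -3], [0, 0, -3]]' --rotation '[[0, 0, 0], [0, 0, 0], [0, 0, 0], [0, 0, 0]]'

```text
clock: 9.15
ee_pos: [0.4909, 0.0069, 0.0787]
orientation: [0.941, 0.337, 0.0, -0.001]
force: [-2.4, 0.4, 7.2]
finger_gap: 0.0552
```

```bash
python3 -c "
from h import *
st()"
```

```text
t 9.15 pos [490.9   6.9  78.7] yaw 39.4 toolz [ 1.0e-04  1.2e-03 -1.0e+00] F [-2.4  0.4  7.2] T [-0.04  0.44 -0.02] gap 55.2 j6 -0.85
```

The drop was exactly 7.5 mm (86.2 to 78.7). Now I'll screw it clockwise with light pressure.

Request:
play_rows --dp '[[-0.4, 0, -0.8], [-0.4, 0, -0.8], [-0.4, 0, -0.8], [-0.4, 0, -0.8]]' --rotation '[[0, 0, -2], [0, 0, -4], [0, 0, -6], [0, 0, -6]]'

```text
clock: 9.55
ee_pos: [0.4913, 0.0066, 0.0788]
orientation: [0.958, 0.287, 0.001, 0.0]
force: [-0.9, -0.2, 4.6]
finger_gap: 0.0554
```

```bash
python3 -c "
from h import *
st()"
```

```text
t 9.55 pos [491.3   6.6  78.8] yaw 33.4 toolz [ 2.e-03  4.e-04 -1.e+00] F [-0.9 -0.2  4.6] T [-0.18  0.17  0.05] gap 55.4 j6 -0.75
```

Request:
play_rows --dp '[[-0.3, 0, -0.9], [-0.3, 0, -0.9], [-0.3, 0, -1], [-0.3, 0, -1.2], [-0.3, 0, -1.2]]' --rotation '[[0, 0, -2], [0, 0, -4], [0, 0, -6], [0, 0, -8], [0, 0, -8]]'

```text
clock: 10.05
ee_pos: [0.4914, 0.0061, 0.0784]
orientation: [0.975, 0.22, 0.001, 0.001]
force: [-2.3, -0.9, 5.5]
finger_gap: 0.055
```

```bash
python3 -c "
from h import *
st()"
```

```text
t 10.05 pos [491.4   6.1  78.4] yaw 25.5 toolz [ 2.5e-03 -9.0e-04 -1.0e+00] F [-2.3 -0.9  5.5] T [-0.25  0.34  0.08] gap 55.0 j6 -0.61
```

Request:
play_rows --dp '[[-0.3, 0.2, -0.9], [-0.3, 0.2, -1.0], [-0.3, 0.2, -1.2], [-0.3, 0.2, -1.4], [-0.3, 0.2, -1.4]]' --rotation '[[0, 0.1, -2], [0, 0.1, -4], [0, 0.1, -6], [0, 0.1, -8], [0, 0.1, -8]]'

```text
clock: 10.55
ee_pos: [0.4912, 0.006, 0.0779]
orientation: [0.988, 0.152, 0.0, 0.001]
force: [-2.4, -0.5, 7.8]
finger_gap: 0.0553
```

```bash
python3 -c "
from h import *
st()"
```

```text
t 10.55 pos [491.2   6.   77.9] yaw 17.5 toolz [ 6.0e-04 -1.8e-03 -1.0e+00] F [-2.4 -0.5  7.8] T [-0.16  0.49  0.06] gap 55.3 j6 -0.47
```

Descending at about 0.06 mm per degree, as the thread should. I'll continue.

Request:
play_rows --dp '[[-0.4, 0.2, -0.8], [-0.4, 0.2, -0.9], [-0.4, 0.2, -1.0], [-0.4, 0.2, -1.2], [-0.4, 0.2, -1.2]]' --rotation '[[-0.1, 0, -2], [-0.1, 0, -4], [-0.1, 0, -6], [-0.1, 0, -8], [-0.1, 0, -8]]'

```text
clock: 11.05
ee_pos: [0.4909, 0.006, 0.0774]
orientation: [0.997, 0.083, -0.0, 0.002]
force: [-2.4, 0.1, 5.9]
finger_gap: 0.0552
```

```bash
python3 -c "
from h import *
st()"
```

```text
t 11.05 pos [490.9   6.   77.4] yaw 9.5 toolz [ 3.0e-04 -4.1e-03 -1.0e+00] F [-2.4  0.1  5.9] T [-0.11  0.35  0.13] gap 55.2 j6 -0.33
```

Request:
play_rows --dp '[[-0.4, 0.2, -0.8], [-0.4, 0.2, -0.9], [-0.4, 0.2, -1.0], [-0.4, 0.2, -1.2], [-0.4, 0.2, -1.2]]' --rotation '[[0.2, 0, -2], [0.2, 0, -4], [0.2, 0, -6], [0.2, 0, -8], [0.2, 0, -8]]'

```text
clock: 11.55
ee_pos: [0.4906, 0.0059, 0.0769]
orientation: [1.0, 0.014, -0.0, 0.001]
force: [-2.2, -1.0, 6.3]
finger_gap: 0.0552
```

```bash
python3 -c "
from h import *
st()"
```

```text
t 11.55 pos [490.6   5.9  76.9] yaw 1.6 toolz [-4.0e-04 -1.4e-03 -1.0e+00] F [-2.2 -1.   6.3] T [-0.19  0.54  0.06] gap 55.2 j6 -0.19
```

Request:
play_rows --dp '[[-0.4, 0.2, -0.8], [-0.4, 0.2, -0.9], [-0.4, 0.2, -1.0], [-0.4, 0.2, -1.2], [-0.4, 0.2, -1.2]]' --rotation '[[0.1, 0, -2], [0.1, 0, -4], [0.1, 0, -6], [0.1, 0, -8], [0.1, 0, -8]]'

```text
clock: 12.05
ee_pos: [0.4903, 0.0059, 0.0764]
orientation: [0.998, -0.056, -0.0, 0.0]
force: [-1.5, -0.5, 5.9]
finger_gap: 0.0555
```

```bash
python3 -c "
from h import *
st()"
```

```text
t 12.05 pos [490.3   5.9  76.4] yaw -6.4 toolz [-3.e-04 -1.e-04 -1.e+00] F [-1.5 -0.5  5.9] T [-0.07  0.38 -0.02] gap 55.5 j6 -0.05
```

Request:
play_rows --dp '[[-0.3, 0.1, -0.8], [-0.3, 0.1, -0.9], [-0.3, 0.1, -1.0], [-0.3, 0.1, -1.2], [-0.3, 0.1, -1.2]]' --rotation '[[0, 0, -2], [0, 0, -4], [0, 0, -6], [0, 0, -8], [0, 0, -8]]'

```text
clock: 12.55
ee_pos: [0.4902, 0.0058, 0.0759]
orientation: [0.992, -0.125, -0.0, 0.0]
force: [-2.0, 0.0, 5.7]
finger_gap: 0.0554
```

```bash
python3 -c "
from h import *
st()"
```

```text
t 12.55 pos [490.2   5.8  75.9] yaw -14.4 toolz [-4.e-04 -5.e-04 -1.e+00] F [-2.   0.   5.7] T [-0.1   0.42  0.09] gap 55.4 j6 0.09
```

Near the end now: 54° turned and about 0.7 mm to go. I'll take smaller steps and watch the torque.

Request:
play_rows --dp '[[-0.3, 0.1, -0.8], [-0.3, 0.1, -0.9], [-0.3, 0.1, -0.9], [-0.3, 0.1, -1.0], [-0.3, 0.1, -1.0]]' --rotation '[[0, 0, -1], [0, 0, -2], [0, 0, -3], [0, 0, -4], [0, 0, -4]]'

```text
clock: 13.05
ee_pos: [0.49, 0.0058, 0.0757]
orientation: [0.987, -0.159, -0.0, 0.0]
force: [-2.0, 0.3, 5.5]
finger_gap: 0.0552
```

```bash
python3 -c "
from h import *
st()"
```

```text
t 13.05 pos [490.    5.8  75.7] yaw -18.3 toolz [-3.e-04 -8.e-04 -1.e+00] F [-2.   0.3  5.5] T [-0.    0.42  0.22] gap 55.2 j6 0.16
```

Request:
play_rows --dp '[[-0.3, 0.1, -0.8], [-0.3, 0.1, -0.9], [-0.3, 0.1, -0.9]]' --rotation '[[0, 0, -1], [0, 0, -2], [0, 0, -2]]'

```text
clock: 13.35
ee_pos: [0.49, 0.006, 0.0757]
orientation: [0.985, -0.175, 0.0, 0.0]
force: [-2.3, -0.1, 6.9]
finger_gap: 0.0554
```

```bash
python3 -c "
from h import *
st()"
```

```text
t 13.35 pos [490.    6.   75.7] yaw -20.2 toolz [ 1.e-04 -1.e-03 -1.e+00] F [-2.3 -0.1  6.9] T [0.13 0.41 0.41] gap 55.4 j6 0.19
```

Request:
play_rows --dp '[[-0.3, 0.1, -0.9], [-0.3, 0.1, -0.9], [-0.3, 0.1, -0.9]]' --rotation '[[0, 0, -1], [0, 0, -2], [0, 0, -2]]'

```text
clock: 13.65
ee_pos: [0.49, 0.0061, 0.0756]
orientation: [0.982, -0.191, 0.0, 0.001]
force: [-2.2, -0.4, 6.8]
finger_gap: 0.0553
```

```bash
python3 -c "
from h import *
st()"
```

```text
t 13.65 pos [490.    6.1  75.6] yaw -22.0 toolz [ 4.0e-04 -1.6e-03 -1.0e+00] F [-2.2 -0.4  6.8] T [0.06 0.33 0.59] gap 55.3 j6 0.22
```

Torque is rising at about 0.1 Nm per degree with almost no descent, which looks like the stop, but z is about 0.4 mm short of my expectation. I'll unwind slightly to tell elastic wind-up from friction.

Request:
play_rows --dp '[[0, 0, -0.5], [0, 0, -0.5], [0, 0, -0.5]]' --rotation '[[0, 0, 1.5], [0, 0, 3], [0, 0, 3]]'

```text
clock: 13.95
ee_pos: [0.49, 0.0062, 0.0756]
orientation: [0.986, -0.164, 0.0, 0.001]
force: [-2.0, 0.7, 6.1]
finger_gap: 0.0551
```

```bash
python3 -c "
from h import *
import cv2
st()
t=arm.capture('scene');cv2.imwrite('pics/s5.png',cv2.resize(t[150:270,270:430],None,fx=5,fy=5,interpolation=cv2.INTER_CUBIC))
cv2.imwrite('pics/w5.png',arm.capture('wrist'))"
```

```text
t 13.95 pos [490.    6.2  75.6] yaw -18.9 toolz [ 4.0e-04 -1.4e-03 -1.0e+00] F [-2.   0.7  6.1] T [0.11 0.42 0.16] gap 55.1 j6 0.17
```

View pics/s5.png

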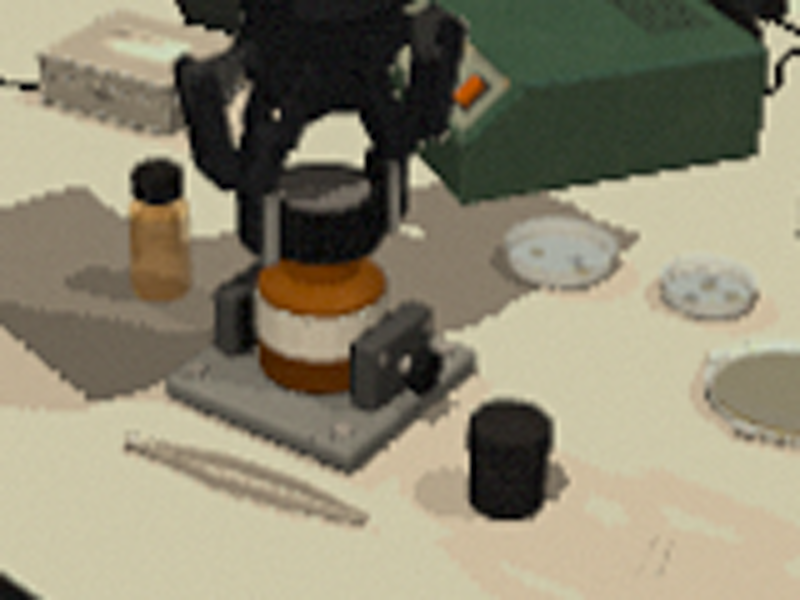

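View pics/w5.png

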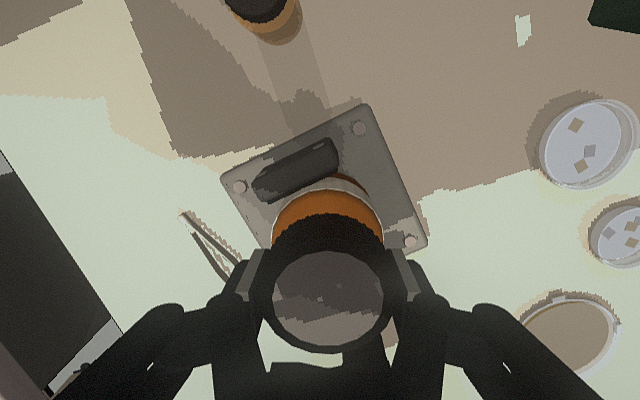

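The wind-up is elastic: torque fell from 0.59 to 0.16 Nm over 3° with z unchanged, so this is a wall, not friction. To rule out a misaligned grip, I'll let go, regrasp and feel it again.

Request:
play_rows --dp '[[0, 0, 0], [0, 0, 0], [0, 0, 0], [0, 0, 0], [0, 0, 0]]' --rotation '[[0, 0, 0], [0, 0, 0], [0, 0, 0], [0, 0, 0], [0, 0, 0]]' --grip 0.8

```text
clock: 14.55
ee_pos: [0.4899, 0.0062, 0.0755]
orientation: [0.986, -0.164, 0.0, 0.001]
force: [0.2, -0.3, 0.0]
finger_gap: 0.0688
```

```bash
python3 -c "
from h import *
import cv2
s=st()
im=arm.capture('wrist');cv2.imwrite('pics/w6.png',im)
np.save('s6.npy',s,allow_pickle=True)"
```

```text
t 14.55 pos [489.9   6.2  75.5] yaw -18.9 toolz [ 1.0e-04 -1.3e-03 -1.0e+00] F [ 0.2 -0.3  0. ] T [0.02 0.05 0.03] gap 68.8 j6 0.17
```

View pics/w6.png

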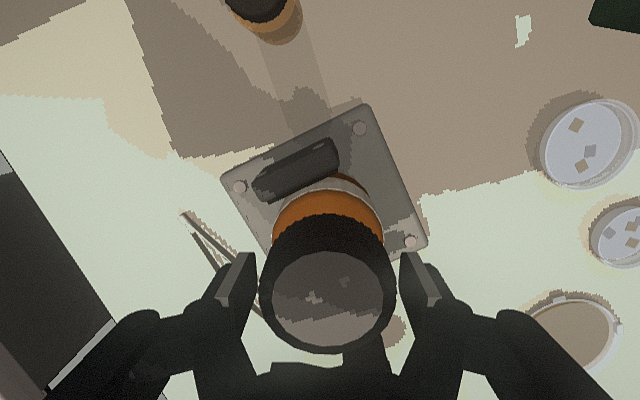

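Released; the cap sits level and centred between the pads. I'll regrasp and feel the stop again.

Request:
play_rows --dp '[[0, 0, 0], [0, 0, 0], [0, 0, 0], [0, 0, 0], [0, 0, 0]]' --rotation '[[0, 0, 0], [0, 0, 0], [0, 0, 0], [0, 0, 0], [0, 0, 0]]' --grip 0.55 --newtons 40

```text
clock: 15.1
ee_pos: [0.4901, 0.0062, 0.0757]
orientation: [0.986, -0.164, 0.0, 0.001]
force: [-1.0, 1.3, 3.4]
finger_gap: 0.055
```

```bash
python3 -c "
from h import *
st()"
```

```text
t 15.10 pos [490.1   6.2  75.7] yaw -18.9 toolz [ 4.0e-04 -1.3e-03 -1.0e+00] F [-1.   1.3  3.4] T [ 0.06  0.23 -0.  ] gap 55.0 j6 0.17
```

Request:
play_rows --dp '[[0, 0, -0.4], [0, 0, -0.4], [0, 0, -0.4], [0, 0, -0.4]]' --rotation '[[0, 0, -1], [0, 0, -2], [0, 0, -3], [0, 0, -3]]'

```text
clock: 15.5
ee_pos: [0.49, 0.0062, 0.0756]
orientation: [0.982, -0.19, 0.0, 0.001]
force: [-1.9, 0.2, 3.8]
finger_gap: 0.0549
```

```bash
python3 -c "
from h import *
st()"
```

```text
t 15.50 pos [490.    6.2  75.6] yaw -21.9 toolz [ 1.0e-04 -1.6e-03 -1.0e+00] F [-1.9  0.2  3.8] T [0.07 0.36 0.25] gap 54.9 j6 0.22
```

Request:
play_rows --dp '[[0, 0, -0.6], [0, 0, -0.6], [0, 0, -0.6], [0, 0, -0.6]]' --rotation '[[0, 0, -1], [0, 0, -2], [0, 0, -3], [0, 0, -3]]'

```text
clock: 15.9
ee_pos: [0.49, 0.0062, 0.0755]
orientation: [0.977, -0.215, 0.0, 0.001]
force: [-2.1, 0.6, 6.2]
finger_gap: 0.0551
```

```bash
python3 -c "
from h import *
st()"
```

```text
t 15.90 pos [490.    6.2  75.5] yaw -24.8 toolz [-1.0e-04 -2.2e-03 -1.0e+00] F [-2.1  0.6  6.2] T [0.06 0.43 0.64] gap 55.1 j6 0.27
```

Request:
play_rows --dp '[[0, 0, -0.6], [0, 0, -0.6], [0, 0, -0.6], [0, 0, -0.6]]' --rotation '[[0, 0, -0.5], [0, 0, -1], [0, 0, -1.5], [0, 0, -1.5]]'

```text
clock: 16.3
ee_pos: [0.49, 0.0062, 0.0755]
orientation: [0.974, -0.227, 0.0, 0.002]
force: [-2.4, 0.7, 7.1]
finger_gap: 0.0548
```

```bash
python3 -c "
from h import *
st()"
```

```text
t 16.30 pos [490.    6.2  75.5] yaw -26.2 toolz [-3.0e-04 -3.1e-03 -1.0e+00] F [-2.4  0.7  7.1] T [0.1  0.44 0.76] gap 54.8 j6 0.30
```

Torque stays linear (0.76 Nm over 6°, or 8°/Nm, of which the jar accounts for 5) and z is steady. That is the hard stop. I'll unwind the spring without backing the cap off, then release.

Request:
play_rows --dp '[[0, 0, -0.3], [0, 0, -0.3], [0, 0, -0.3], [0, 0, -0.3]]' --rotation '[[0, 0, 1.5], [0, 0, 3], [0, 0, 4], [0, 0, 4]]'

```text
clock: 16.7
ee_pos: [0.4901, 0.0062, 0.0756]
orientation: [0.981, -0.192, 0.0, 0.002]
force: [-2.3, 0.3, 5.2]
finger_gap: 0.0547
```

```bash
python3 -c "
from h import *
st()"
```

```text
t 16.70 pos [490.1   6.2  75.6] yaw -22.2 toolz [-1.0e-04 -3.1e-03 -1.0e+00] F [-2.3  0.3  5.2] T [0.09 0.39 0.26] gap 54.7 j6 0.23
```

Request:
play_rows --dp '[[0, 0, 0], [0, 0, 0], [0, 0, 0], [0, 0, 0], [0, 0, 0], [0, 0, 0], [0, 0, 0]]' --rotation '[[0, 0, 0], [0, 0, 0], [0, 0, 0], [0, 0, 0], [0, 0, 0], [0, 0, 0], [0, 0, 0]]' --grip 1

```text
clock: 17.4
ee_pos: [0.4901, 0.0062, 0.0755]
orientation: [0.981, -0.192, 0.0, 0.002]
force: [0.5, -0.2, -0.4]
finger_gap: 0.0852
```

Request:
play_rows --dp '[[0, 0, 5], [0, 0, 20], [0, 0, 45], [0, 0, 75], [0, 0, 105], [0, 0, 130], [0, 0, 145], [0, 0, 150], [0, 0, 150]]' --rotation '[[0, 0, 0], [0, 0, 0], [0, 0, 0], [0, 0, 0], [0, 0, 0], [0, 0, 0], [0, 0, 0], [0, 0, 0], [0, 0, 0]]'

```text
clock: 18.3
ee_pos: [0.4906, 0.0062, 0.2264]
orientation: [0.981, -0.192, 0.001, 0.002]
force: [0.1, 0.3, -0.1]
finger_gap: 0.0854
```

```bash
python3 -c "
from h import *
import cv2
st()
t=arm.capture('scene');cv2.imwrite('pics/s7.png',cv2.resize(t[150:270,270:430],None,fx=5,fy=5,interpolation=cv2.INTER_CUBIC))
for z in (.0825,.0935):
  print([proj('scene',(.489+.0285*c,.006+.0285*s,z)) for c,s in((-.7,-.71),)], proj('scene',(.489,.006,z+.026)))
cv2.imwrite('pics/w7.png',arm.capture('wrist'))"
```

```text
t 18.30 pos [490.6   6.2 226.4] yaw -22.2 toolz [ 0.0018 -0.0034 -1.    ] F [ 0.1  0.3 -0.1] T [ 0.01 -0.03 -0.02] gap 85.4 j6 0.23
[(np.float64(334.4318808998175), np.float64(203.5189514303323))] (np.float64(333.8620261258335), np.float64(187.54357067504543))
[(np.float64(334.438125719141), np.float64(199.28043766794787))] (np.float64(333.8648340370661), np.float64(183.27118132154547))
```

View pics/s7.png

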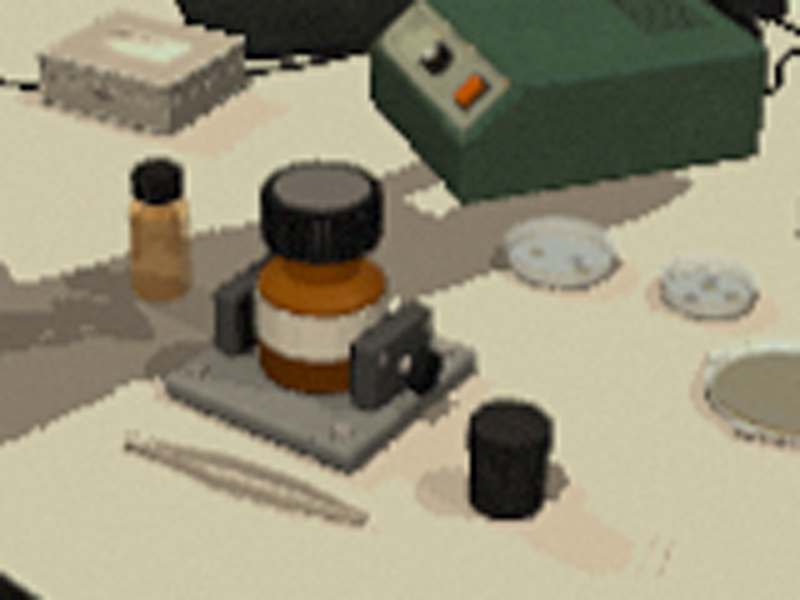

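View pics/w7.png

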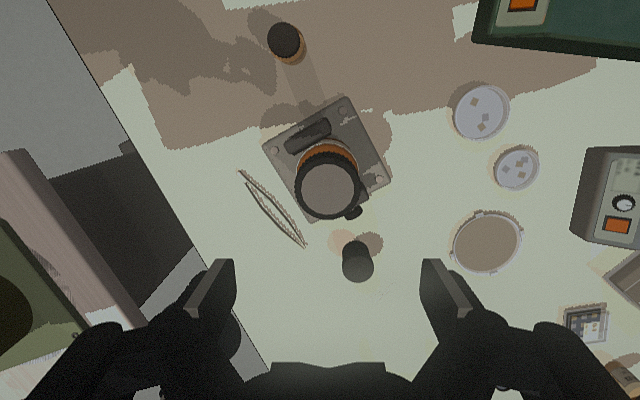

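```bash
python3 -c "
from h import *
st(); print(arm.finish_job())"
```

```text
t 18.40 pos [489.4   6.3 224.5] yaw -22.2 toolz [-0.002  -0.0028 -1.    ] F [-0.6 -0.  -0.3] T [0.06 0.01 0.04] gap 85.3 j6 0.23
the job is handed in; nothing more can be done
None
```

The cap is screwed down to a hard stop and released, and I handed the job in at 18.4 s. One check was slightly off: the final depth came out about 0.4 mm short of the stated 21.5 mm.

- **Dropping in:** I gripped the cap at 30 N and pressed at 5–8 N. I turned it anticlockwise about 60° until the lugs fell into the gaps. The measured drop was 7.5 mm, as expected.
- **Screwing down:** I turned it clockwise about 57° to a hard stop, within the stated 54–67°. The wrist torque reached 0.59 Nm on the first touch. I then let go, regrasped at 40 N and felt the stop again, up to 0.76 Nm. Both times it behaved like a spring, about 8° per Nm the second time, with almost no further descent, so I took it as the hard stop and not a jam.
- **Depth:** the cap descended 3.1–3.2 mm in the thread against the nominal 3.5 mm. I did not push harder to chase the difference.
- **Final view:** I unwound most of the torque, opened the gripper and lifted clear. The last pictures show the cap level and lowered by roughly 11 mm. The vial, the tub and the tweezers are where they stood, and the robot is touching nothing.

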